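Hang the three-socket bracket on the bracket tree

ROBOT

A 7-joint arm with a two-finger parallel gripper is mounted at the origin on the work surface. World frame = base frame: x ahead of the robot, y to its left, z up, the work surface at z = 0. Lengths are in m, angles in rad, forces in N, time in s.
With the tool pointing down it reaches from about 0.4 to 0.85 m from the base axis. Payload 6.9 kg.
Tool frame: the origin (TCP) lies midway between the tips of the shut fingers; the grasp point (between the pads) lies behind it (ctrl.pinch_z is the z of the grasp point in the tool frame, in m); z points along the fingers, y is the direction in which the jaws open and shut (so a half turn about z gives the same grasp; the last joint's range is limited). The gripper opens to 85 mm and grips with 20 to 120 N. Pads are 22 mm wide; open, the fingers measure 114 mm over their backs; the gripper's body (76 mm by 85 mm) begins 54 mm behind the grasp point. The pads swing forward as they close: fully open they stand 13 mm farther back than shut.
Start: joints at [1.323, 0.507, -0.238, 1.5, 0.126, 1.149, -0.155], TCP at [0.217, -0.586, 0.231] pointing down, gripper open.
Joint ranges: [-3.08, 3.08], [-0.24, 2.05], [-1.43, 1.35], [0, 2.5], [-1.52, 4.66], [0.17, 1.96], [-2.89, 2.89]. Speed limits (rad/s): [2.39, 2.39, 3.14, 3.14, 3.14, 3.14, 3.14].

INTERFACE

Orientations are given as a unit quaternion [w, x, y, z].
In Python, from station import ctrl, get_state, vision, ticket, models gives the robot as it stands. Calls block until the motion is done:
- ctrl.movep(position, orientation): joint-space move of the TCP to a pose.
- ctrl.movel(position, frame=None, max_speed=0.15): straight line of the TCP; frame=None keeps the orientation; max_speed is the mean speed in m/s.
- ctrl.set_joints(angles): joint-space move.
- ctrl.ungrasp() and ctrl.close_gripper(force=None): open the fingers fully, or close them until they stop; force is the grip in N (None keeps the last).
- ctrl.pause(seconds).
- ctrl.ik(position, orientation): joint angles nearest the present ones, or None.
- get_state(): the state.
- vision.grab_frame(name): name is "side" or "top" or "wrist"; returns (picture, depth): 400x640x3 uint8, blue, green, red; 400x640 float32, m along the optical axis (not along the pixel's ray), 0 where there is no reading.
- vision.camera_info(name): a dict with "mtx" (3x3 intrinsics, pixels), "dist_coeffs" ([k1, k2, p1, p2, k3] as OpenCV has them; the pictures are not rectified), "R" (3x3) and "t" (3): a world point X has camera coordinates R X + t; the wrist camera has in their place "hand_eye" (4x4, takes a point from camera to tool coordinates, whose origin is the TCP and whose axes are the flange's). Camera axes: x right, y down, z forward; pixel columns grow to the right and rows downward; lengths in m; the calibration is good to about 2 mm. A picture is of the moment at which its call begins: read the wrist's pose just before it. camera_info takes no time and is no camera call.
A pose or a line that the arm cannot do raises ctrl.Unreachable and nothing moves.
- ticket.close_job(): hands the job in, once; it reports no verdict.
Trained networks look in the newest picture that a camera, given by its name, has taken for a name from the list of things; names that differ only in an ending like _2 or _b are one class to them, and where a whole thing is asked for, a point or a joint stands for the part that bears it (a point fixed in the world has none). Each returns a list of dicts, best first, with "p" (0 to 1); they miss things now and then, are a little off and sometimes report something else, mostly with a low value. They report only what shows in the picture. A call takes as long as a camera call. They do not tell look-alikes from the thing itself.
- models.recognise(camera, target): "point" ([column, row] in pixels, amid what is visible of it).
- models.masks_of(camera, target): "mask" (400x640 bool, what is visible of it) and "point" ([column, row] in pixels, amid what is visible of it).
The state is a dict: "time": time; "qpos": joint angles; "qd": joint speeds; "tau": joint torques, N m; "tcp_pos": TCP position; "eef_rot": TCP orientation; "contact_force": force on the tool from outside, world axes, zero at the start; "wrist_torque": the same for the moment, N m; "width": finger opening in m.
Only numpy, scipy, OpenCV 4.12 (cv2) and the standard library are available. Lean on these libraries where they do the work, as an engineer would, in place of code of your own. Each camera call takes 0.05 s, during which the arm holds its last target. There are 200 camera calls.

TASK

Take the connector bracket with three sockets out of the sorter rack and hang it by its slot on the one empty arm of the rotating bracket tree, behind the upturned tip; turn the tree by its top knob so that this arm points straight at the robot, and leave it so. The rack's partitions only let you pinch the bracket across its faces, over the slot, so first stand it upright on the bench mat, let go, and take it again by its two side edges to hang it. Disturb nothing else on the bench.

Things in the scene. Friction and masses are not known exactly. Their poses are not given: they have to be found in the camera images.
- bracket_three: The bracket to hang: black L-bracket, about 0.12 kg, with THREE steel sockets in a row. Plate 52 wide (y) x 106 high (z) x 8 mm thick (x) on a flat foot, 52 wide, 6 mm thick, reaching 48 mm to -x from mid-plate; stands by itself. Sockets at 40 mm height stick out 20 mm in front (-x), 12 mm behind mid-plate. Starts in any of the three bays, foot to the rack's front. Origin: underside, below mid-plate; z up.
- bracket_three_slot (a point): Centre of that bracket's hanging slot, 84 mm above its underside; axes as the bracket's. The slot goes through the plate (along x), 26 mm wide (y), 22 mm high (73 to 95 mm above the underside), with 13 mm of plate on either side and 11 mm above.
- bracket_two: A like bracket with two sockets, in the rack; to be left alone. Origin and axes as bracket_three.
- bracket_one: A like bracket with one socket, in the rack; to be left alone. Origin and axes as bracket_three.
- rack: Sorter rack, fixed: floor 100 x 216 x 4 mm with four upright partitions (3 thick, 88 deep in x, 108 mm high, at y = -105, -35, 35, 105 mm) making three bays open at front (-x), back and top; lips 7 mm high in front, 14 behind. One bracket stands on the floor in each bay, with some 7 mm to the partition at each side edge: too little for a finger. Origin: centre of its underside.
- mat: Grey-green bench mat, fixed, 180 (x) x 200 (y) x 2 mm, at the middle of the bench in front of the robot. Origin: centre of its underside.
- tree: Foot of the bracket tree, fixed: steel disc of 190 mm diameter, 14 mm high, with a bearing collar of 60 mm diameter to 30 mm. Origin: centre of its underside, on the turning axis; its -x, the front of the tree, points at the robot's base (within 0.15 rad).
- spinner (a joint): Turn of the tree's mast in its foot, rad, counter-clockwise from above; 0 when the empty arm points to the foot's -x. Turns either way with light friction (0.06 Nm), stays where left. The mast (24 mm diameter, hub 42 mm at arm height) has four level arms at right angles; three carry brackets of the same kind that swing a little and stay on, one is empty.
- knob (a point): Middle of the round black knob on top of the mast, on the turning axis, 250 mm above the bench: 42 mm diameter, 230 to 270 mm high. Turns with the mast.
- free_arm (a point): Point on the empty arm's axis, 80 mm from the turning axis, 155 mm above the bench. x points along the arm to the mast (-x is outward), z up. The arm is a steel rod of 8 mm diameter, level from the hub to 105 mm from the turning axis, then rising 12 mm over the last 20 mm so that parts cannot slip off.
- free_tip (a point): End of the empty arm's upturned tip, 125 mm from the axis, 167 mm above the bench; axes as free_arm.
- tape: Roll of clear tape, 72 mm diameter, 19 mm high, lying flat; bystander. Origin: centre of its underside.
- jar: Small glass screw jar, 44 mm diameter, 58 mm high; bystander. Origin: centre of its underside.
- solder: Reel, 54 mm diameter, 42 mm high, standing on its flange; bystander. Origin: centre of its underside.
- screwdriver: Screwdriver, 170 mm long, lying on the bench; bystander. Origin: underside, handle to its -x.
Mind the look-alikes: they are no part of the job. Leave any brown or red look-alike of the bracket_three alone.

How it is judged:
By the outcome, as a careful person would: the job done as asked, in the order asked, and still so for the second after the job is handed in, with the robot touching nothing.
It also fails if it takes over 72 s, if anything falls off the work surface, if the arm or the gripper's body presses on something with over 40 N, if the wrist force passes 120 N, or if a joint passes its speed limit or range.

## Working session

There is one attempt and no reset: what is moved stays moved. The work goes in short steps, each a Python script; the robot and the scene stay as the last script left them, time stands still between calls to the robot, and variables do not carry over. Pictures are saved under pics/ and viewed, about 8 in all and at most 12, crops included, and the job is handed in when it is done.

```bash
ls; mkdir -p pics; python3 - <<'E'
from station import ctrl,get_state,vision,models
import cv2,numpy as np
print(get_state(), ctrl.pinch_z)
for n in ("top","side"):
    p,d=vision.grab_frame(n); cv2.imwrite(f"pics/{n}0.png",p); np.save(f"pics/{n}0.npy",d)
    i=vision.camera_info(n); print(n,{k:np.round(np.array(v),4).tolist() for k,v in i.items() if k!='name'})
    for t in ("bracket_three","rack","mat","tree","knob","free_arm","bracket_one","bracket_two","tape","jar","solder","screwdriver"):
        print(t,[(np.round(r["point"]).tolist(),round(r["p"],2)) for r in models.recognise(n,t)][:4])
print(vision.camera_info("wrist"))
E
```

```text
pics
{'time': 0.0, 'qpos': array([ 1.32248882,  0.5083432 , -0.23752114,  1.5011228 ,  0.1256951 ,
        1.14890539, -0.15478941]), 'qd': array([ 3.41013953e-05, -1.40102971e-03, -1.56240342e-03, -1.70168045e-03,
        1.53767245e-03,  2.05883010e-04,  6.21387497e-04]), 'tau': array([ 1.28144227e-03, -6.20599365e+01, -2.18599230e+00, -2.49657619e+01,
        1.27908078e-02,  1.21690723e-02,  2.13591636e-05]), 'tcp_pos': array([ 0.21629777, -0.58584566,  0.23042968]), 'eef_rot': array([-8.78284404e-04,  9.84391004e-01,  1.75993038e-01, -1.72403100e-04]), 'contact_force': array([ 0.48839014, -0.6667251 , -0.95347018]), 'wrist_torque': array([-0.00667916, -0.01214001, -0.01450378]), 'width': 0.08550908593888615} -0.0187
top {'mtx': [[459.6098, 0.0, 315.3318], [0.0, 459.6098, 198.0716], [0.0, 0.0, 1.0]], 'dist_coeffs': [-0.1185, 0.0, 0.0, 0.0, 0.0], 'R': [[-0.0012, -0.9999, 0.0141], [-0.9902, -0.0008, -0.1399], [0.1399, -0.0142, -0.9901]], 't': [0.0617, 0.5771, 1.1454]}
bracket_three [([166.0, 235.0], 0.95), ([190.0, 167.0], 0.82), ([215.0, 235.0], 0.77), ([252.0, 284.0], 0.56)]
rack
[... 1169 characters left out ...]
]
solder [([264.0, 167.0], 0.81), ([339.0, 121.0], 0.74)]
screwdriver [([399.0, 157.0], 0.62)]
{'mtx': array([[353.21237098,   0.        , 319.83997043],
       [  0.        , 353.21237098, 199.96775166],
       [  0.        ,   0.        ,   1.        ]]), 'dist_coeffs': array([-0.04786937,  0.        ,  0.        ,  0.        ,  0.        ]), 'hand_eye': array([[-5.67110077e-04, -9.48615642e-01, -3.16430154e-01,
         8.02872319e-02],
       [ 9.99999518e-01, -2.84333108e-04, -9.39818680e-04,
        -5.70152489e-05],
       [ 8.01555131e-04, -3.16430535e-01,  9.48615346e-01,
        -1.43459819e-01],
       [ 0.00000000e+00,  0.00000000e+00,  0.00000000e+00,
         1.00000000e+00]])}
```

```bash
python3 -c "
import cv2
p=cv2.imread('pics/top0.png'); cv2.imwrite('pics/top0c.png',cv2.resize(p[100:340,130:530],None,fx=2,fy=2,interpolation=2))
p=cv2.imread('pics/side0.png'); cv2.imwrite('pics/side0c.png',cv2.resize(p[60:400,180:480],None,fx=1.76,fy=1.76,interpolation=2))"
```

```text
(no output)
```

View pics/top0c.png

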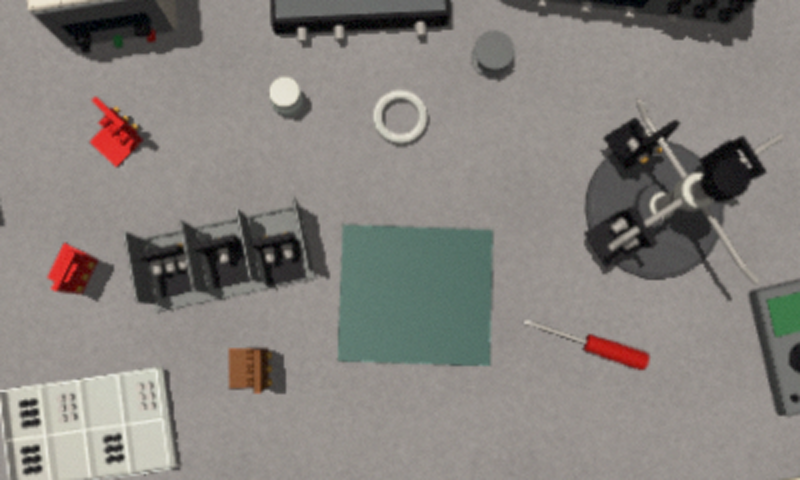

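View pics/side0c.png

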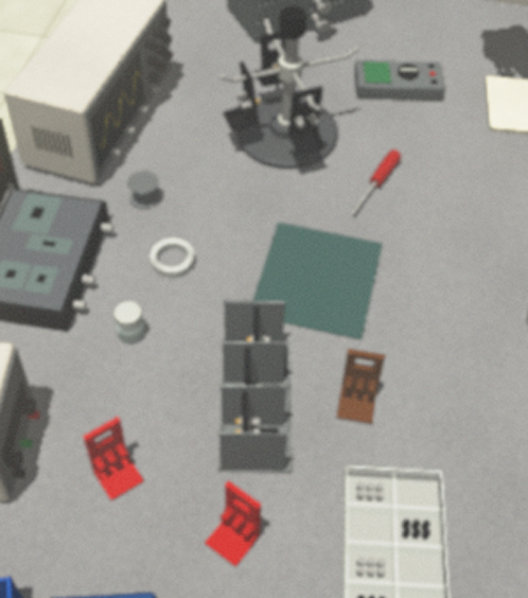

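The top view shows the rack at crop (225,255). Its left bay (165,265), full frame about (212,232), holds a black bracket with three sockets. The middle bay holds one socket and the right bay two. The red (70,268), (118,130) and brown (250,370) look-alikes stand outside the rack. The empty tree arm points lower right to crop (755,280), full frame about (507,240). Next I'll measure these with depth.

```bash
cat > h.py <<'E'
import numpy as np,cv2
from scipy.spatial.transform import Rotation as Ro
from station import ctrl,get_state,vision,models,ticket
def quat(R): q=Ro.from_matrix(R).as_quat(); return np.array([q[3],q[0],q[1],q[2]])
def down(yaw):
    "tool z down, tool x at yaw in the world"
    c,s=np.cos(yaw),np.sin(yaw); return quat(np.array([[c,s,0],[s,-c,0],[0,0,-1]]))
def pose(name):
    i=vision.camera_info(name)
    if name!="wrist": return i["mtx"],i["dist_coeffs"],i["R"],i["t"]
    s=get_state(); q=s["eef_rot"]; T=np.eye(4); T[:3,:3]=Ro.from_quat([q[1],q[2],q[3],q[0]]).as_matrix(); T[:3,3]=s["tcp_pos"]
    C=np.linalg.inv(T@i["hand_eye"]); return i["mtx"],i["dist_coeffs"],C[:3,:3],C[:3,3]
def cloud(name,d=None):
    P=pose(name); im=None
    if d is None: im,d=vision.grab_frame(name)
    K,D,R,t=[np.array(a) for a in P]
    v,u=np.mgrid[:400,:640]; uv=np.stack([u,v],-1).reshape(-1,1,2).astype(float)
    n=cv2.undistortPoints(uv,K,D).reshape(400,640,2)
    X=np.dstack([n*d[...,None],d]); W=(X-t)@R; W[d==0]=np.nan
    return im,W,P
def proj(P,X): 
    K,D,R,t=[np.array(a) for a in P]
    return cv2.projectPoints(np.atleast_2d(np.array(X,float)),cv2.Rodrigues(R)[0],t,K,D)[0].reshape(-1,2)
E
python3 - <<'E'
from h import *
d=np.load("pics/top0.npy"); _,W,P=cloud("top",d)
z=W[...,2]; v,u=np.mgrid[:400,:640]
def box(u0,u1,v0,v1): return (u>=u0)&(u<u1)&(v>=v0)&(v<v1)
tb=box(415,530,140,260)
k=tb&(z>.225)&(z<.3); print("knob",k.sum(),np.nanmean(W[k],0),np.nanmax(z[tb]),np.ptp(W[k],axis=0))
a=tb&(z>.145)&(z<.18); pts=W[a]; c=np.nanmean(W[k],0)
# disc
dk=tb&(z>.008)&(z<.02); print("disc",dk.sum(),np.nanmin(W[dk],0),np.nanmax(W[dk],0))
r=np.hypot(*(pts[:,:2]-c[:2]).T); an=np.degrees(np.arctan2(*(pts[:,1::-1]-c[1::-1]).T)) if 0 else np.degrees(np.arctan2(pts[:,1]-c[1],pts[:,0]-c[0]))
for lo in (30,60,90,110): 
  m=(r*1000>lo)&(r*1000<lo+25); print(lo,np.histogram(an[m],bins=np.arange(-180,181,15))[0])
rb=box(180,300,195,265)
for lo,hi in((.1,.12),(.0,.006)):
  m=rb&(z>lo)&(z<hi); print("rack",m.sum(),np.nanmin(W[m],0),np.nanmax(W[m],0))
m=box(300,380,212,282)&(z<.01); im=cv2.imread("pics/top0.png"); g=m&(im[...,1].astype(int)-im[...,2]>25); print("mat",W[g].mean(0),W[g].min(0),W[g].max(0))
t=rb&(z>.095)&(z<.12); w=W[t]; np.save("pics/r.npy",w)
s=cv2.resize((np.clip(z,0,.12)*2000).astype(np.uint8)[195:265,180:300],None,fx=3,fy=3,interpolation=0)
cv2.imwrite("pics/rz.png",s)
for n,q in (("tree",[460,197]),("tape",[328,151]),("jar",[271,147])): print(n,W[q[1],q[0]])
E
```

```text
knob 427 [ 0.56431804 -0.31513632  0.26367251] 0.27614251773584503 [0.0439949  0.04403277 0.04676235]
disc 2093 [ 0.41718224 -0.51653715  0.0080096 ] [ 0.72292572 -0.22463897  0.01999814]
30 [ 0  0 36  3  0  0  0  0  0  0  0  0  0 37  0  0  0  0  0 13 20  0  0  0]
60 [ 0  0 35  0  0  0  2 30 42 12  0  0 10 55 37 14  0  0  4 45 54 17  0  0]
90 [ 0  0 40  0  0  0  0 10 35  1  0  0  0 27 11  0  0  0  0  4 28  0  0  0]
110 [ 0  0 31  0  0  0  0  3 34  0  0  0  0 18 10  0  0  0  0  2 14  0  0  0]
rack 470 [0.44115843 0.13828507 0.10022848] [0.56791    0.36327509 0.11471273]
rack 2710 [4.06984628e-01 1.03886055e-01 2.58887799e-06] [0.59105009 0.42430168 0.00599591]
mat [0.45143718 0.00252174 0.00172539] [ 0.36343256 -0.09765354 -0.00753125] [0.54296124 0.10145378 0.00967004]
tree [ 0.58048631 -0.31850547  0.03873295]
tape [ 7.11880548e-01  2.64556143e-02 -5.26364697e-04]
jar [0.70862695 0.17648242 0.05480827]<stdin>:18: RuntimeWarning: invalid value encountered in cast
```

```bash
python3 - <<'E'
from h import *
d=np.load("pics/top0.npy"); _,W,P=cloud("top",d)
w=np.load("pics/r.npy"); w=w[(w[:,2]>.1)&(w[:,2]<.116)]
# brute-force fit: 4 partitions + unknown bracket-plates
best=None
from scipy.optimize import minimize
def feat(yaw): 
    c,s=np.cos(yaw),np.sin(yaw); return w[:,0]*c+w[:,1]*s, -w[:,0]*s+w[:,1]*c
for yaw in np.radians(np.arange(-5,30,.5)):
    x,y=feat(yaw)
    for y0 in np.arange(.1,.36,.001):
        e=np.abs((y-y0)[:,None]-np.array([-.105,-.035,.035,.105])).min(1)<.0035
        if best is None or e.sum()>best[0]: best=(e.sum(),yaw,y0,np.median(x[e]),x[e].min(),x[e].max())
n,yaw,y0,x0,a,b=best; print(best,len(w))
x,y=feat(yaw); ins=np.abs((y-y0)[:,None]-np.array([-.07,0,.07])); 
R=np.array([[np.cos(yaw),-np.sin(yaw)],[np.sin(yaw),np.cos(yaw)]])
xm=(a+b)/2; print("rack origin",R@[xm,y0],np.degrees(yaw))
for i in range(3):
    m=ins[:,i]<.024; print(i,m.sum(),"plate local x,y",np.median(x[m])-xm,np.median(y[m])-y0,"world",R@[np.median(x[m]),np.median(y[m])])
k=(W[...,2]>.262)&(W[...,2]<.28); k[:, :415]=0;k[:,530:]=0;k[:140]=0;k[260:]=0
p=W[k]; c=(p.min(0)+p.max(0))/2; print("knob",c,np.ptp(p,axis=0),k.sum())
z=W[...,2]; a=(z>.145)&(z<.175); a[:,:470]=0;a[:,530:]=0;a[:200]=0;a[260:]=0
q=W[a]; r=q[:,:2]-c[:2]; rr=np.hypot(*r.T); an=np.degrees(np.arctan2(r[:,1],r[:,0]));g=(rr>.04)&(rr<.13)&(an<-120)
print("arm angle",np.median(an[g]),rr[g].max(),"bear to base",np.degrees(np.arctan2(-c[1],-c[0])))
E
```

```text
(np.int64(236), np.float64(0.19198621771937624), np.float64(0.15100000000000005), np.float64(0.5433920703800725), np.float64(0.4988421031752504), np.float64(0.5876662532221549)) 470
rack origin [0.50446091 0.25188349] 11.0
0 75 plate local x,y -0.0033737234376666203 -0.07035866262971589 world [0.51457424 0.18217378]
1 67 plate local x,y 0.008279895994699804 0.0009344994679636176 world [0.51241037 0.2543807 ]
2 73 plate local x,y 0.010305026356653646 0.07016885625497035 world [0.50118776 0.32272944]
knob [ 0.56601063 -0.3200626   0.26909713] [0.04188571 0.04271937 0.01409078] 313
arm angle -148.6305975303374 0.1283026676651012 bear to base 150.5130992727164
```

```bash
python3 - <<'E'
from h import *
def t(n,p,yaws):
    for y in yaws:
        q=ctrl.ik(p,down(np.radians(y))); print(n,y,None if q is None else np.round(q,2))
t("pick",[.501,.323,.2],(101,-79)); t("pickhi",[.501,.323,.33],(101,-79))
t("mat-pinch",[.45,0,.08],(90,-90,60,-60,120,-120)); t("mat-edge",[.45,0,.08],(0,180,-150,-30,30))
t("hang",[.49,-.365,.14],(-148.6,31.4)); t("hang2",[.45,-.39,.17],(-148.6,31.4))
t("knob",[.566,-.32,.24],(-180,-150,-120,-90,-60,-30,0,30,60,90,120,150))
E
```

```text
pick 101 [ 0.    0.68 -1.09  1.62  0.63  1.24 -1.02]
pick -79 [ 0.05  0.74 -1.23  1.62  0.72  1.3   2.04]
pickhi 101 [-0.01  0.55 -1.07  1.4   0.48  1.47 -0.88]
pickhi -79 [ 0.04  0.61 -1.22  1.4   0.57  1.52  2.18]
mat-pinch 90 [ 0.39  0.5  -0.64  2.14  0.5   0.64 -0.59]
mat-pinch -90 [-0.74  0.74  1.15  2.15 -0.92  0.88 -2.16]
mat-pinch 60 [ 0.33  0.49 -0.54  2.14  0.43  0.62 -1.04]
mat-pinch -60 [ 0.01  0.45 -0.08  2.14  0.07  0.55 -2.75]
mat-pinch 120 [ 0.45  0.53 -0.73  2.14  0.56  0.67 -0.14]
mat-pinch -120 [ 0.71  0.73 -1.23  2.14  0.88  0.94  1.58]
mat-edge 0 [ 0.2   0.46 -0.36  2.14  0.29  0.58 -1.94]
mat-edge 180 [ 0.53  0.57 -0.87  2.14  0.66  0.73  0.79]
mat-edge -150 [ 0.71  0.73 -1.23  2.14  0.88  0.94  1.05]
mat-edge -30 [ 0.13  0.45 -0.26  2.14  0.21  0.57 -2.38]
mat-edge 30 [ 0.26  0.47 -0.45  2.14  0.36  0.6  -1.49]
hang -148.6 [ 1.24  0.84 -1.23  1.66  0.83  1.26  1.96]
hang 31.4 [ 0.79  0.57 -0.31  1.66  0.2   0.94 -0.61]
hang2 -148.6 [ 1.33  0.78 -1.23  1.66  0.76  1.26  2.07]
hang2 31.4 [ 0.87  0.52 -0.31  1.67  0.19  0.98 -0.53]
knob -180 [ 0.98  0.67 -0.96  1.41  0.55  1.34  1.57]
knob -150 [ 1.07  0.78 -1.23  1.41  0.73  1.45  1.96]
knob -120 [-0.07  0.78  1.15  1.42 -0.71  1.39 -2.57]
knob -90 [ 0.38  0.54  0.17  1.42 -0.1   1.19 -2.58]
knob -60 [ 0.45  0.54  0.04  1.42 -0.02  1.19 -2.12]
knob -30 [ 0.53  0.54 -0.09  1.41  0.05  1.19 -1.66]
knob 0 [ 0.6   0.54 -0.22  1.41  0.12  1.2  -1.2 ]
knob 30 [ 0.67  0.55 -0.33  1.41  0.18  1.21 -0.73]
knob 60 [ 0.74  0.56 -0.46  1.41  0.25  1.23 -0.27]
knob 90 [ 0.81  0.58 -0.59  1.41  0.33  1.25  0.19]
knob 120 [ 0.87  0.61 -0.71  1.41  0.4   1.27  0.65]
knob 150 [ 0.93  0.64 -0.84  1.41  0.48  1.3   1.11]
```

```bash
python3 - <<'E'
from h import *
ctrl.movep([.25,-.56,.42],get_state()["eef_rot"])
ctrl.movep([.501,.323,.36],down(np.radians(101)))
s=get_state(); print(s["time"],s["tcp_pos"])
im,W,P=cloud("wrist"); cv2.imwrite("pics/w1.png",im); np.save("pics/w1.npy",W)
yaw=np.radians(11); R=np.array([[np.cos(yaw),-np.sin(yaw)],[np.sin(yaw),np.cos(yaw)]])
L=(W[...,:2]-[.50446,.25188])@R; z=W[...,2]
# plate top
m=(np.abs(L[...,1]-.07)<.03)&(z>.1)&(z<.118)&(np.abs(L[...,0])<.06)
p=L[m]; print("plate",m.sum(),p.min(0),p.max(0),np.median(p,0),"z",np.median(z[m]))
rect=cv2.minAreaRect(p.astype(np.float32)*1000); print(rect, R@(np.array(rect[0])/1000)+[.50446,.25188])
m=(z>.1)&(z<.116)&(np.abs(L[...,0])<.07)
for y0 in (-.035,.035,.105):
    q=L[m&(np.abs(L[...,1]-y0)<.006)]; print(y0,len(q),np.median(q,0) if len(q) else 0, np.polyfit(q[:,0],q[:,1],1) if len(q) else 0)
E
```

```text
5.3083 [0.50165706 0.32220221 0.35988888]
plate 324 [0.00629285 0.04495417] [0.01426557 0.09600966] [0.00975085 0.07117437] z 0.11068265148930763
((10.24262523651123, 70.46424865722656), (7.93739652633667, 51.068363189697266), 0.3500732183456421) [0.50106923 0.32300401]
-0.035 344 [-0.00032255 -0.03255432] [ 0.01634203 -0.03276843]
0.035 309 [0.00030829 0.03722248] [0.01584631 0.03700902]
0.105 278 [-0.00122316  0.10562619] [0.01507123 0.10576537]
```

View pics/w1.png

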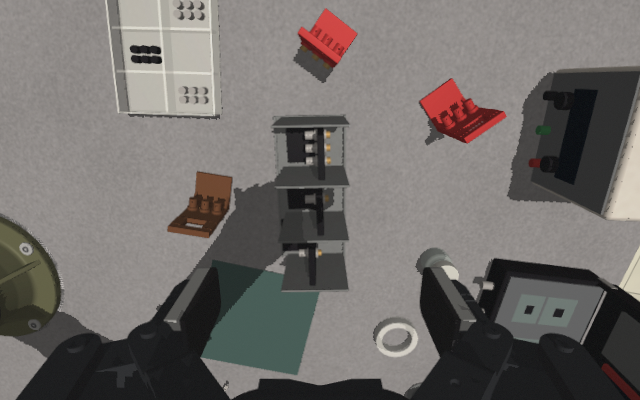

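```bash
python3 -c "
import cv2
p=cv2.imread('pics/w1.png'); cv2.imwrite('pics/w1c.png',cv2.resize(p[105:300,265:360],None,fx=3,fy=3,interpolation=2))"
```

```text
(no output)
```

View pics/w1c.png

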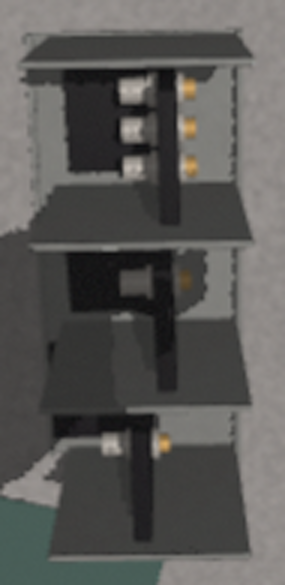

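The crop confirms it: the black bracket at (320,147) in the top bay has three sockets, and its plate measured 8 x 51 mm as it should. I'll pick it and stand it on the mat.

```bash
python3 - <<'E'
from h import *
o=down(np.radians(101.4)); x,y=.5011,.3230
ctrl.movel([x,y,.2],o,max_speed=.25)
ctrl.movel([x,y,.078],max_speed=.1)
s=get_state(); print(s["time"],s["tcp_pos"],s["contact_force"])
ctrl.close_gripper(40); s=get_state(); print("w",s["width"],s["contact_force"],s["tcp_pos"])
ctrl.movel([x,y,.225],max_speed=.12)
s=get_state(); print("lift",s["time"],s["width"],s["contact_force"])
ctrl.movel([.45,.02,.225],down(np.radians(90)),max_speed=.2)
im,W,P=cloud("wrist"); cv2.imwrite("pics/w2.png",im); np.save("pics/w2.npy",W)
p,d=vision.grab_frame("side"); cv2.imwrite("pics/s2.png",cv2.resize(p[100:330,220:460],None,fx=2.4,fy=2.4))
print(get_state()["time"],get_state()["width"])
E
```

```text
7.5167 [0.50134853 0.32334471 0.07866589] [ 0.28384986  0.00716955 -0.43075454]
w 0.0072603597131870555 [ 0.48884675  0.525424   -1.38826214] [0.50104678 0.32289355 0.07787867]
lift 9.575 0.007272828850782966 [-0.61095081 -0.70641881 -0.24791622]
11.3583 0.007179516549255408
```

View pics/s2.png

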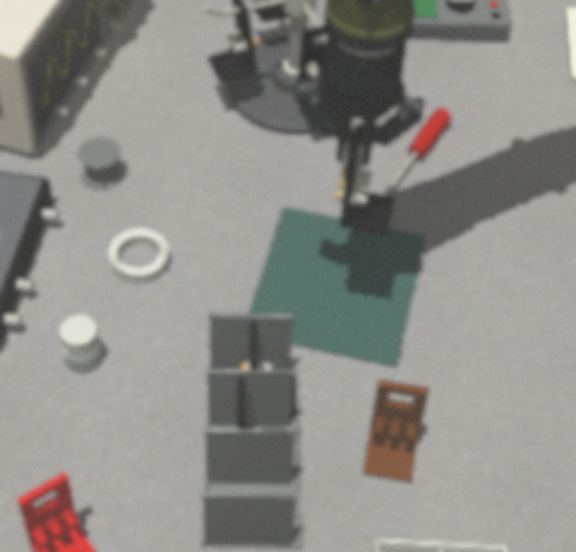

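The side view shows the bracket held level above the mat, about (365,190) in the crop, with its bay empty and the other two brackets still in place. Now I'll set it down, release and measure where it stands.

```bash
python3 - <<'E'
from h import *
x,y=.455,.0
ctrl.movel([x,y,.1],down(np.radians(90)),max_speed=.15)
f0=get_state()["contact_force"][2]
z=.0785
ctrl.movel([x,y,z],max_speed=.06)
while z>.0735:
    f=get_state()["contact_force"][2]-f0
    if f>4: break
    z-=.0007; ctrl.movel([x,y,z],max_speed=.03)
s=get_state(); print(z,f,s["contact_force"],s["tcp_pos"],s["time"])
ctrl.ungrasp(); ctrl.movel([x,y,.2],max_speed=.2); ctrl.movep([x-.02,y,.27],down(np.radians(180)))
im,W,P=cloud("wrist"); cv2.imwrite("pics/w3.png",im)
z=W[...,2]; m=(z>.095)&(z<.118)&(np.abs(W[...,0]-x)<.05)&(np.abs(W[...,1]-y)<.05); p=W[m]
print(m.sum(),p.mean(0),cv2.minAreaRect(p[:,:2].astype(np.float32)*1000))
im,W,P=cloud("top"); z=W[...,2]; m=(z>.095)&(z<.118)&(np.abs(W[...,0]-x)<.05)&(np.abs(W[...,1]-y)<.05); p=W[m]; print("top",len(p),p.mean(0) if len(p) else 0)
print(get_state()["time"])
E
```

```text
0.07499999999999997 5.906259807884069 [ 1.10744791 -1.30726028  4.47584019] [4.55767069e-01 6.30253224e-05 7.54166665e-02] 14.1083
700 [ 0.4528168  -0.00082936  0.10660735] ((453.9642333984375, -0.9048213958740234), (8.575187683105469, 51.48921203613281), 0.12024006247520447)
top 0 0
17.25
```

View pics/w3.png

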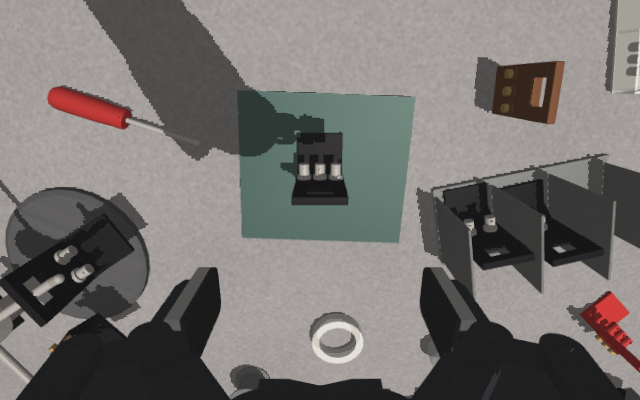

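The bracket stands upright on the mat at about (320,170) in the wrist picture. It measured at (0.454,-0.001) with yaw about 0, top at 0.107, and 8.6 x 51.5 mm. Next I'll take it by the side edges and look at the empty arm from nearby.

```bash
python3 - <<'E'
from h import *
x,y=.4543,-.0009; o=down(np.radians(180))
ctrl.movel([x,y,.17],o,max_speed=.25); ctrl.movel([x,y,.064],max_speed=.1)
s=get_state(); print(s["tcp_pos"],s["contact_force"])
ctrl.close_gripper(40); s=get_state(); print("w",s["width"],s["tcp_pos"],s["contact_force"])
ctrl.movel([x,y,.25],max_speed=.2)
A=np.radians(-148.6); c=np.array([.566,-.320])
p=c+.2*np.array([np.cos(A),np.sin(A)])
ctrl.movep([*p,.25],down(A))
s=get_state(); print(s["time"],s["tcp_pos"],s["width"])
im,W,P=cloud("wrist"); cv2.imwrite("pics/w4.png",im); np.save("pics/w4.npy",W)
z=W[...,2]; r=np.hypot(W[...,0]-c[0],W[...,1]-c[1]); an=np.degrees(np.arctan2(W[...,1]-c[1],W[...,0]-c[0]))
k=(r<.05)&(z>.262)&(z<.28); 
if k.sum(): q=W[k]; print("knob",k.sum(),(q.min(0)+q.max(0))/2,np.ptp(q,axis=0))
a=(r>.03)&(r<.14)&(np.abs(an+148)<20)&(z>.14)&(z<.18); q=W[a]
for lo in np.arange(.03,.14,.02):
    m=(r[a]>lo)&(r[a]<lo+.02)
    if m.sum(): print(round(lo,2),m.sum(),np.median(q[m],0),np.median(an[a][m]),q[m][:,2].max())
print("rmax",r[a].max())
E
```

```text
[ 0.45466266 -0.00081171  0.06445179] [-0.05405736  0.69974539 -0.01983038]
w 0.051037697420047906 [ 0.45458905 -0.00086859  0.06441026] [ 0.31903417 -0.14738252  5.85679092]
22.0833 [ 0.39616241 -0.42280643  0.2501227 ] 0.051669757863421345
0.03 121 [ 0.53004371 -0.34291584  0.15910586] -147.25176869941623 0.1613908648905038
0.05 171 [ 0.51504911 -0.35229404  0.15937554] -147.68183311436096 0.16104589263400115
0.07 63 [ 0.50369636 -0.35901097  0.15937032] -147.83102604592028 0.1606844190596681
0.11 123 [ 0.45951766 -0.38592807  0.16990117] -148.2062262217415 0.17269123625921287
rmax 0.12908187727336057
```

View pics/w4.png

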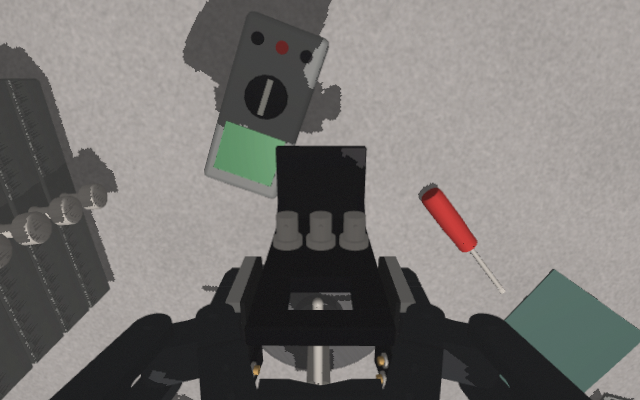

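The wrist picture shows the bracket upright in the jaws, with the tip of the empty arm lined up behind the slot near (318,303). The arm axis lies at -148.6° with its top at 0.159 m, as expected. Now I'll thread it on.

```bash
cat > thread.py <<'E'
from h import *
W=np.load("pics/w4.npy"); q=W[(W[...,2]>.28)&(W[...,2]<.31)]; q=q[np.hypot(q[:,0]-.396,q[:,1]+.423)<.03]
print("plate top",len(q),q.mean(0),q[:,2].max())
A=np.radians(-148.6); u=np.array([np.cos(A),np.sin(A)]); c=np.array([.5658,-.3210])
f0=get_state()["contact_force"]
for r,z,v in ((.2,.169,.15),(.15,.169,.15),(.128,.168,.08),(.115,.1625,.05),(.103,.157,.05),(.088,.155,.05),(.088,.151,.04),(.088,.149,.03)):
    ctrl.movel([*(c+r*u),z-.022],down(A),max_speed=v)
    s=get_state(); f=s["contact_force"]-f0; print(r,z,np.round(f,1),np.round(s["tcp_pos"],4),round(s["width"],4))
    if np.linalg.norm(f)>7: print("STOP"); break
im,W,P=cloud("wrist"); cv2.imwrite("pics/w5.png",im)
p,d=vision.grab_frame("side"); b=p[50:200,230:430]
cv2.imwrite("pics/s5.png",cv2.resize(b,None,fx=4,fy=4,interpolation=2)); print(get_state()["time"])
E
python3 thread.py
```

```text
plate top 7214 [ 0.39351448 -0.42456629  0.29157639] 0.3099787204887436
0.2 0.169 [ 0.1 -0.9  0.3] [ 0.3958 -0.4251  0.1479] 0.0513
0.15 0.169 [-1.2 -1.7  0.2] [ 0.438  -0.3992  0.1475] 0.0515
0.128 0.168 [-0.8 -1.1  0. ] [ 0.4568 -0.3874  0.146 ] 0.0516
0.115 0.1625 [ 0.  -1.   0.2] [ 0.4678 -0.3806  0.1404] 0.0513
0.103 0.157 [-0.2 -1.6 -0.8] [ 0.4781 -0.3743  0.1348] 0.0514
0.088 0.155 [-0.  -0.9 -0.6] [ 0.491  -0.3665  0.133 ] 0.0508
0.088 0.151 [ 0.8 -1.2 -0.8] [ 0.4902 -0.3671  0.1286] 0.0513
0.088 0.149 [-0.8 -1.8 -0.4] [ 0.4905 -0.3669  0.1269] 0.0515
25.775
```

View pics/w5.png

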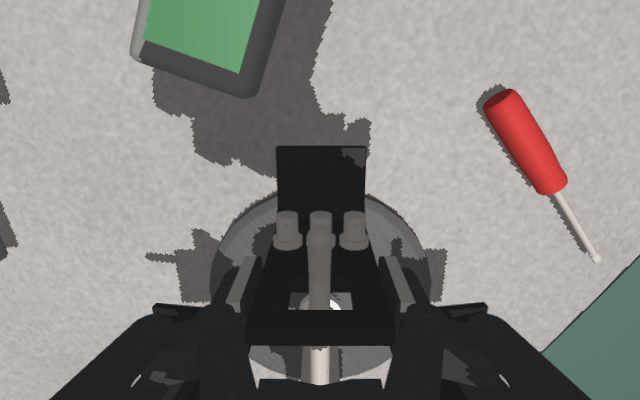

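The arm runs through the slot, with the tip in front of the plate at (320,235). I'll lower to contact, release, lift and check.

```bash
python3 - <<'E'
from h import *
A=np.radians(-148.6); u=np.array([np.cos(A),np.sin(A)]); c=np.array([.5658,-.3210]); p=c+.088*u
f0=get_state()["contact_force"][2]; z=.127
while z>.1205:
    z-=.001; ctrl.movel([*p,z],max_speed=.03); f=get_state()["contact_force"][2]-f0
    if f>3: break
print(z,f); ctrl.ungrasp(); s=get_state(); print(s["contact_force"],s["width"])
ctrl.movel([*p,.2],max_speed=.1); ctrl.movel([*p,.36],max_speed=.3); ctrl.pause(.5)
ctrl.movep([*(c+.12*u),.38],down(A))
im,W,P=cloud("wrist"); cv2.imwrite("pics/w6.png",im); np.save("pics/w6.npy",W)
z=W[...,2]; k=(np.hypot(W[...,0]-c[0],W[...,1]-c[1])<.04)&(z>.264)&(z<.28); q=W[k]; print("knob",k.sum(),(q.min(0)+q.max(0))/2 if len(q) else 0,np.ptp(q,axis=0) if len(q) else 0)
q=W[(np.abs((W[...,:2]-c)@np.array([-u[1],u[0]]))<.02)&(z>.163)&(z<.18)]; q=q[((q[:,:2]-c)@u>.11)]; print("tip",q.mean(0) if len(q) else 0,len(q))
print(get_state()["time"])
E
```

```text
0.125 8.620875726783328
[-0.02138788  0.01880451 -0.06717105] 0.08566119756105366
knob 1662 [ 0.56580332 -0.32121704  0.26851452] [0.04272087 0.04308669 0.00886184]
tip [ 0.46372707 -0.38427481  0.16826507] 114
29.125
```

View pics/w6.png

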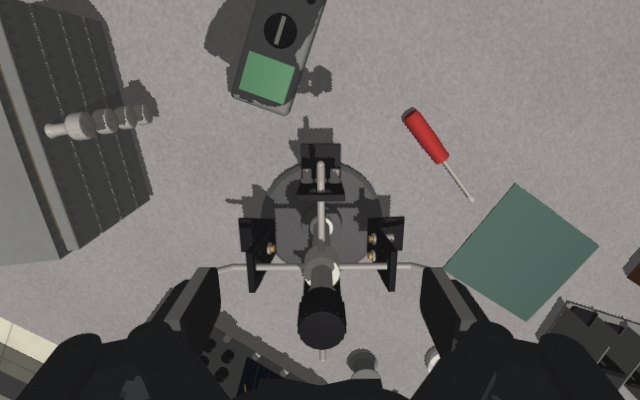

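The bracket hangs on the arm behind the tip, at (320,165) in the picture. Now I'll turn the knob by about -61°, which points the arm at the robot's base.

```bash
cat > turn.py <<'E'
import sys
from h import *
k=np.array([.5658,-.3212]); y0,dy=float(sys.argv[1]),float(sys.argv[2])
ctrl.movep([*k,.38],down(np.radians(y0))); ctrl.movel([*k,.232],max_speed=.15)
ctrl.close_gripper(25); s=get_state(); print("w",s["width"],s["contact_force"],s["time"])
n=max(1,int(np.ceil(abs(dy)/10)))
for i in range(1,n+1): ctrl.movep([*k,.232],down(np.radians(y0+dy*i/n)))
ctrl.pause(.5); s=get_state(); print(s["contact_force"],s["wrist_torque"],s["tcp_pos"],s["time"])
ctrl.ungrasp(); ctrl.movel([*k,.38],max_speed=.2)
T=np.radians(150.4); u=np.array([np.cos(T),np.sin(T)])
ctrl.movep([*(k+.10*u),.40],down(np.radians(y0+dy))); ctrl.pause(1.)
im,W,P=cloud("wrist"); cv2.imwrite("pics/w7.png",im)
t2,d=vision.grab_frame("top"); cv2.imwrite("pics/t7.png",cv2.resize(t2[100:340,130:530],None,fx=2,fy=2,interpolation=2))
s2,_=vision.grab_frame("side"); cv2.imwrite("pics/s7.png",cv2.resize(s2[50:240,190:430],None,fx=3,fy=3,interpolation=2))
z=W[...,2]; r=np.hypot(W[...,0]-k[0],W[...,1]-k[1]); an=np.degrees(np.arctan2(W[...,1]-k[1],W[...,0]-k[0]))
for lo,hi,a,b in ((.03,.075,.15,.163),(.108,.132,.158,.178)):
    m=(r>lo)&(r<hi)&(z>a)&(z<b)&(np.abs(an-150)<25); print(lo,m.sum(),np.median(an[m]) if m.sum() else 0)
print(get_state()["time"])
E
python3 turn.py 91 -61.2
```

```text
w 0.04143560899291582 [ 5.58245192 -0.64397716  1.7299737 ] 32.4833
[2.46239683 0.74451261 7.97819554] [ 0.13348213 -0.59742027 -0.02750966] [ 0.56657825 -0.32055686  0.23308512] 34.7917
0.03 309 149.0129920164025
0.108 139 149.9173285977273
37.8333
```

View pics/w7.png

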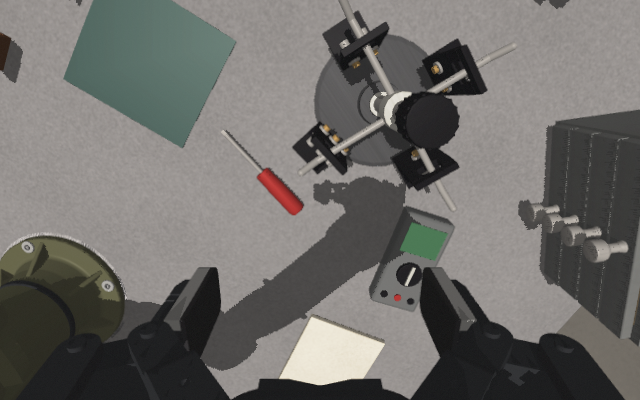

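View pics/t7.png

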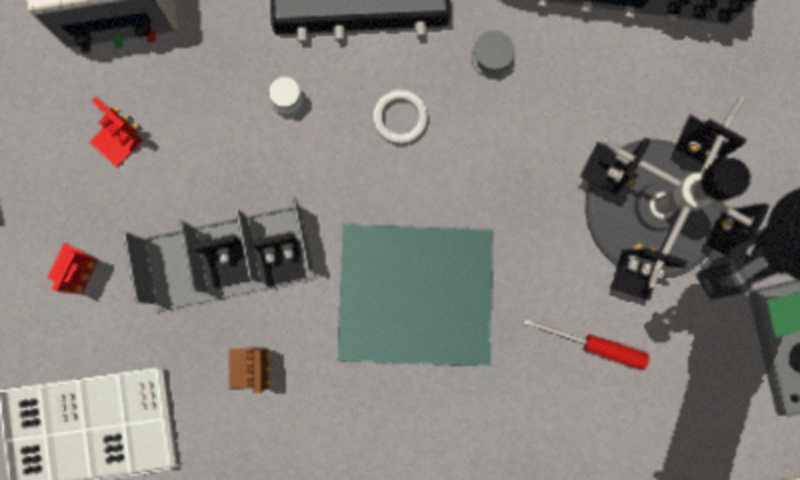

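The arm now points along 149–150°, against a bearing to the base of 150.4°. The bracket hangs on it at (640,275) in the top crop. The mat is clear, and the other objects are where they were in the first picture. I'll hand it in.

```bash
python3 -c "
from station import ticket,get_state
print(get_state()['time'],get_state()['contact_force']); print(ticket.close_job())"
```

```text
37.8333 [-0.09534186  0.31937732  0.44180391]
the job is handed in; nothing more can be done
None
```

The three-socket bracket now hangs by its slot on the tree's formerly empty arm, behind the upturned tip, and that arm points at the robot. I handed the job in at 37.8 s.

- **Sequence:** I pinched the bracket across its faces to lift it from the left bay and stood it upright on the mat. After letting go, I took it again by its side edges and hung it. Last, I turned the tree about -61° by the knob.
- **Arm direction:** My last measurement put the arm at 149.0° near the hub and 149.9° near the tip. The bearing to the robot's base is 150.4°, so it is within about 1.5°. I aimed at the base itself, because the foot's own yaw (given only to within 0.15 rad) cannot be seen on the round disc.
- **Other objects:** In the final top picture I compared positions by eye only. The other two rack brackets, the look-alikes and the bystanders all looked unmoved.
- **Contact:** The gripper was open and clear of everything at hand-in. The highest contact force I read was about 9 N, when the slot settled on the arm.

No check failed.

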